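Switch on the microscope station in order

TASK

Switch on the microscope station at its grey power box by pushing in its keys with the fingertips: first the red mains key, then the yellow lamp key, then the blue camera key, each fully in, where it stays. Leave the green heater key out, and do not move or lift anything else on the desk.

Things in the scene. Friction and masses are not known exactly. Their poses are not given: they have to be found in the camera images.
- power_box: grey power box with a dark deck, fixed to the desk, 140 x 140 mm, deck 45 mm above the desk; origin at the centre of its underside, its x and y along its sides, turned up to 0.4 rad about z. On the deck stand four square keys in a 2 x 2 pattern, 55 mm apart centre to centre along the box's x and y; which colour is in which place varies
- red_top (a point): centre of the flat top of the red key (mains): square cap 30 x 30 mm, sides parallel to the box's, in a black frame 42 mm square; top 61 mm above the desk (16 mm above the deck) when out, 53 mm (still 4 mm above its frame) when fully in; moves with the key
- red_key (a joint): travel of the red key straight down: 0 = out (off, as it starts), 0.008 m = fully in (on). It slides against about 3 N of friction (a little more when pushed fast), has no spring, and stays wherever it is pushed
- yellow_top (a point): centre of the flat top of the yellow key (lamp): square cap 30 x 30 mm, sides parallel to the box's, in a black frame 42 mm square; top 61 mm above the desk (16 mm above the deck) when out, 53 mm (still 4 mm above its frame) when fully in; moves with the key
- yellow_key (a joint): travel of the yellow key straight down: 0 = out (off, as it starts), 0.008 m = fully in (on). It slides against about 3 N of friction (a little more when pushed fast), has no spring, and stays wherever it is pushed
- blue_top (a point): centre of the flat top of the blue key (camera): square cap 30 x 30 mm, sides parallel to the box's, in a black frame 42 mm square; top 61 mm above the desk (16 mm above the deck) when out, 53 mm (still 4 mm above its frame) when fully in; moves with the key
- blue_key (a joint): travel of the blue key straight down: 0 = out (off, as it starts), 0.008 m = fully in (on). It slides against about 3 N of friction (a little more when pushed fast), has no spring, and stays wherever it is pushed
- green_top (a point): centre of the flat top of the green key (heater, to be left out): square cap 30 x 30 mm, sides parallel to the box's, in a black frame 42 mm square; top 61 mm above the desk (16 mm above the deck) when out, 53 mm (still 4 mm above its frame) when fully in; moves with the key
- green_key (a joint): travel of the green key straight down: 0 = out (off, as it starts), 0.008 m = fully in (on). It slides against about 3 N of friction (a little more when pushed fast), has no spring, and stays wherever it is pushed
- objective_case: white jar with black screw cap, 36 mm across, 52 mm tall; loose bystander; origin at the centre of its underside
- coverslips: small white cardboard box, 29 x 29 x 20 mm; loose bystander; origin at the centre of its underside
- marker: white marker pen with blue cap lying down, 128 mm long, 18 mm thick; loose bystander; origin at the centre of its underside
- oil_bottle: brown bottle with black cap, 27 mm across, 71 mm tall; loose bystander; origin at the centre of its underside
- spare_eyepiece: black microscope eyepiece standing, 40 mm across, 41 mm tall; loose bystander; origin at the centre of its underside

How it is judged:
By the outcome, as a careful person would: the job done as asked, in the order asked, and still so for the second after the job is handed in, with the robot touching nothing.
It also fails if it takes over 42 s, if anything falls off the work surface, if the arm or the gripper's body presses on something with over 40 N, if the wrist force passes 120 N, or if a joint passes its speed limit or range.

ROBOT

A 6-joint arm with a two-finger parallel gripper is mounted at the origin on a cart in front of the work surface, level with it; the furniture and walls round the work are solid. World frame = base frame: x ahead of the robot, y to its left, z up, the work surface at z = 0. Lengths are in mm, angles in rad, forces in N, time in s.
With the tool pointing down it reaches from about 300 to 850 mm from the base axis. Payload 4.2 kg.
Tool frame: the origin (TCP) lies at the very end of the fingers, on their centre line; the grasp point (between the pads) lies 19 mm behind it; z points along the fingers, y is the line along which they close (so a half turn about z gives the same grasp; the last joint's range is limited). The gripper opens to 91 mm and grips with 3 to 60 N. Pads are 32 mm wide; open, the fingers measure 118 mm over their backs; the gripper's body (76 mm by 178 mm) begins 60 mm behind the grasp point.
Start: joints at [1.284, 0.32, 1.565, -0, 1.257, -0.02], TCP at [151.599, 554.675, 181.276] pointing down, gripper open.
Joint ranges: [-3.11, 3.11], [-0.84, 2.01], [0.21, 2.61], [-1.34, 4.49], [0.05, 2.63], [-2.56, 2.56]. Speed limits (rad/s): [2.57, 2.57, 3.14, 3.14, 3.14, 3.14].

INTERFACE

Orientations are given as a unit quaternion [x, y, z, w].
In Python, from station import monitor, capture, camera_model, arm gives the robot as it stands. The module is installed in compiled form; this text tells all that it offers.
- The arm moves only by the tool send_rows, never from a script. Its argument "deltas" is a list of rows, each an object with "slide": the shift along the tool's x, y, z in units of 25 mm (1.0 is 25 mm), a list of three; "twist": the turn about the tool's z in degrees; "claw": the finger opening in mm, from 0 to 91.2. In form: [{"slide": [dx, dy, dz], "twist": twist, "claw": claw}, ...]. A call has 1 to 5 rows; each row is the pose to reach, as a shift and turn from the pose commanded when the call began, along the tool's axes at that moment; what a row does not reach only later rows make up. A row lasts 1/8 s, in which the tool goes at most 62.5 mm and 10.7 degrees, less where a joint would pass 70% of its speed; a pose out of reach is approached as far as the arm can. A call with a gripper value outside its range is refused whole. The fingers move at their own pace and stop on an object; "squeeze" is the grip in N (left out, the last holds). Time passes only in rows, so rows that repeat a pose let the fingers close. It gives the time, the measured TCP pose, the force, the opening and the grip force at its end, in the units of the state.
- monitor.state(): the state, without advancing time (a new reading comes with each control period).
- capture(name): name is "scene" or "top" or "wrist"; returns the picture (384x512x3 uint8, blue, green, red); there is no depth.
- camera_model(name): a dict with "camera_matrix" (3x3 intrinsics, pixels), "origin" and "attitude" of the camera in the world; the wrist camera has in their place "T_tool_cam" (4x4, takes a point from camera to tool coordinates, whose origin is the TCP and whose axes are the flange's). Camera axes: x right, y up, looking along -z (the intrinsics and any distortion apply to the point x, -y, -z); pixel columns grow to the right and rows downward; lengths in mm; the calibration is good to about 2 mm. The wrist camera is an equidistant fisheye: a pixel r from the principal point sees the ray r / f radians off the axis. A picture is of the moment at which its call begins: read the wrist's pose just before it. camera_model takes no time and is no camera call.
- arm.close_job(): hands the job in; it is judged then, once.
The state is a dict: "t": time; "q": joint angles; "qd": joint speeds; "effort": joint torques, N m; "eef_pos": TCP position; "tool_rot": TCP orientation; "ft_force": force on the tool from outside, world axes, zero at the start; "wrist_torque": the same for the moment, N m; "grip_width": opening from 0.0 (shut) to 1.0 (fully open); "grasp_force": force on a finger pad.
Only numpy, scipy, OpenCV 4.12 (cv2) and the standard library are available. Lean on these libraries where they do the work, as an engineer would, in place of code of your own. Each camera call takes 0.05 s, during which the arm holds its last target. There are 200 camera calls.

## Working session

There is one attempt and no reset: what is moved stays moved. The work goes in short steps, Python scripts to look and compute and a tool call to move; the robot and the scene stay as the last step left them, time stands still between calls to the robot, and variables do not carry over. Pictures are saved under pics/ and viewed, at most 10 in all, crops included, and the job is handed in when it is done.

Besides the shell and the picture viewer there is one more tool, called after "Request:" as name(argument=value, ...), one argument or row to a line, values as JSON. send_rows: Moves the arm, as the interface text tells. Its arguments: {"type":"object","properties":{"deltas":{"type":"array"},"squeeze":{"type":"number"}},"required":["deltas"]}

```bash
mkdir -p pics
python3 - <<'E'
from station import monitor,capture,camera_model
import cv2
s=monitor.state();print(s)
for n in("top","scene"):
    cv2.imwrite(f"pics/{n}0.png",capture(n));print(camera_model(n))
print(camera_model("wrist"))
E
```

```text
{'t': 0.0, 'q': array([ 1.28400268e+00,  3.20309909e-01,  1.56571366e+00,  4.79288023e-05,
        1.25740097e+00, -2.00083723e-02]), 'qd': array([ 9.24925025e-04, -3.58344042e-04, -2.04679591e-03, -2.73741724e-04,
       -3.12508222e-05, -1.00523197e-03]), 'effort': array([-1.30983532e-03, -4.12462521e+01, -2.31973922e+01,  7.27866800e-02,
        4.56748833e-02, -1.23297837e-04]), 'eef_pos': array([151.4105125 , 554.10072572, 180.3965622 ]), 'tool_rot': array([ 1.33004688e-01,  9.91114985e-01, -9.01706895e-04, -1.62479236e-04]), 'ft_force': array([ 0.11165169,  0.22257653, -0.69303589]), 'wrist_torque': array([-0.0075223 ,  0.01815082, -0.01376316]), 'grasp_force': 0.0, 'grip_width': 0.9978615700923271}
{'camera_matrix': array([[377.64479157,   0.        , 258.45676989],
       [  0.        , 377.64479157, 187.75580284],
       [  0.        ,   0.        ,   1.        ]]), 'origin': array([467.09544221, 164.36801383, 898.86224892]), 'attitude': array([ 0.01897   , -0.038986  , -0.69707361,  0.71568751])}
{'camera_matrix': array([[469.22409819,   0.        , 254.20459135],
       [  0.        , 469.22409819, 190.60912836],
       [  0.        ,   0.        ,   1.        ]]), 'origin': array([ -63.92577897, -210.17973494,  565.13389146]), 'attitude': array([ 0.40736305, -0.22595128, -0.45093615,  0.76135271])}
{'camera_matrix': array([[297.31863964,   0.        , 257.09423845],
       [  0.        , 297.31863964, 189.67337412],
       [  0.        ,   0.        ,   1.        ]]), 'T_tool_cam': array([[-1.02512079e-05,  9.62239739e-01,  2.72203388e-01,
         7.62325394e+01],
       [ 9.99999992e-01, -2.45195802e-05,  1.24336888e-04,
        -6.97326834e-01],
       [ 1.26316208e-04,  2.72203388e-01, -9.62239731e-01,
        -2.03372272e+02],
       [ 0.00000000e+00,  0.00000000e+00,  0.00000000e+00,
         1.00000000e+00]])}
```

View pics/top0.png

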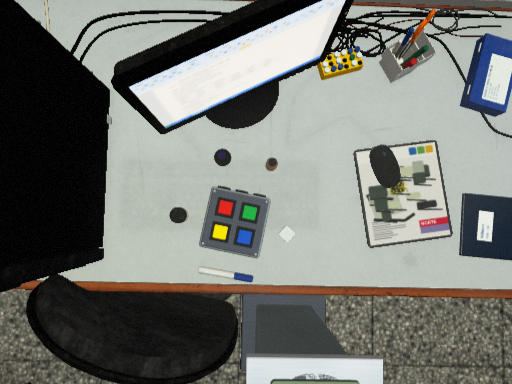

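View pics/scene0.png

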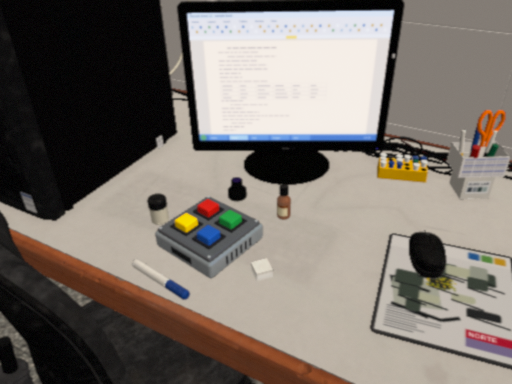

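```bash
cat > h.py <<'E'
import numpy as np,cv2
from scipy.spatial.transform import Rotation as R
from station import monitor,capture,camera_model
def rays(n,px,s=None):
    m=camera_model(n);K=m["camera_matrix"];u=(np.atleast_2d(px)-K[:2,2])/K[0,0]
    if n=="wrist":
        th=np.linalg.norm(u,axis=1,keepdims=True);u=u/th
        d=np.c_[u[:,0:1]*np.sin(th),-u[:,1:]*np.sin(th),-np.cos(th)]
        T=m["T_tool_cam"];r=R.from_quat(s["tool_rot"])
        return s["eef_pos"]+r.apply(T[:3,3]),r.apply(d@T[:3,:3].T)
    return m["origin"],R.from_quat(m["attitude"]).apply(np.c_[u[:,0],-u[:,1],-np.ones(len(u))])
def plane(n,px,z,s=None):
    o,d=rays(n,px,s);return o+d*((z-o[2])/d[:,2])[:,None]
HUE=dict(red=(0,8),yellow=(24,34),blue=(105,125),green=(55,85))
def keys(im,amin=60):
    h=cv2.cvtColor(im,cv2.COLOR_BGR2HSV);out={}
    for c,(a,b) in HUE.items():
        m=cv2.inRange(h,(a,130,70),(b,255,255))
        if c=="red": m|=cv2.inRange(h,(172,130,70),(180,255,255))
        cs,_=cv2.findContours(m,cv2.RETR_EXTERNAL,cv2.CHAIN_APPROX_NONE)
        out[c]=[(np.round(cv2.minAreaRect(k)[0],1),cv2.contourArea(k),np.round(cv2.minAreaRect(k)[1],0)) for k in cs if cv2.contourArea(k)>amin]
    return out
E
python3 - <<'E'
from h import *
for n in("top","scene"):
    for c,l in keys(cv2.imread(f"pics/{n}0.png")).items():
        for p,a,w in l: print(n,c,p,a,w,plane(n,p,61).round(1))
print(plane("top",[[105,100],[105,260],[120,80],[165,130]],0).round(), plane("top",[[115,80],[165,130],[350,5]],150).round())
E
```

```text
top red [433.7 221.4] 83.0 [ 6. 28.] [[ 471.5 -253.2   61. ]]
top red [224.9 207.3] 167.5 [14. 14.] [[490.9 214.6  61. ]]
top red [409.4  63.3] 68.5 [ 6. 16.] [[ 835.1 -201.    61. ]]
top yellow [219.7 231.7] 168.5 [14. 15.] [[437.  224.3  61. ]]
top yellow [332.1  63. ] 120.0 [18. 21.] [[829.1 -20.8  61. ]]
top yellow [350.4  58.2] 74.0 [18. 21.] [[842.1 -63.2  61. ]]
top blue [243.1 277.1] 84.5 [18.  6.] [[339.8 170.1  61. ]]
top blue [243.9 236.9] 165.0 [13. 14.] [[426.9 170.8  61. ]]
top blue [263.9  82.4] 108.0 [  2. 124.] [[777.6 135.1  61. ]]
top blue [493.3  72.5] 1188.0 [42. 72.] [[ 820.4 -398.4   61. ]]
top green [249.2 212.2] 159.5 [13. 14.] [[481.4 160.6  61. ]]
scene red [488.6 338.7] 158.0 [48.  7.] [[ 416.4 -270.9   61. ]]
scene red [208.  207.7] 270.0 [17. 21.] [[483.6 208.2  61. ]]
scene red [475.  150.2] 66.5 [ 7. 12.] [[ 918.3 -181.    61. ]]
scene yellow [439.5 282. ] 108.5 [10. 21.] [[ 489.4 -195.3   61. ]]
scene yellow [186.  222.2] 252.0 [16. 20.] [[430.5 218.4  61. ]]
scene blue [177.  289.2] 163.5 [24.  8.] [[296.  135.9  61. ]]
scene blue [208.2 234.7] 311.5 [19. 22.] [[420.5 165.1  61. ]]
scene blue [217.5 138.5] 78.5 [ 5. 23.] [[713.4 337.7  61. ]]
scene blue [311.5 138.1] 519.5 [  6. 131.] [[811.5 148.9  61. ]]
scene green [230.2 219.1] 264.0 [21. 17.] [[473.8 154.8  61. ]]
[[743. 514.   0.]
 [363. 492.   0.]
 [794. 481.   0.]
 [674. 368.   0.]] [[739. 438. 150.]
 [640. 334. 150.]
 [917. -38. 150.]]
```

Request:
send_rows(
  deltas=[
    {"slide":[-0.96,-1.65,0],"twist":-1,"claw":0},
    {"slide":[-1.9,-3.3,0],"twist":-2,"claw":0},
    {"slide":[-2.86,-4.95,0],"twist":-3,"claw":0},
    {"slide":[-3.82,-6.62,0],"twist":-5,"claw":0},
    {"slide":[-3.82,-6.62,0],"twist":-5,"claw":0},
  ],
  squeeze=10,
)

```text
t: 0.72
eef_pos: [200.0, 367.0, 181.1]
tool_rot: [0.091, 0.996, -0.001, -0.0]
ft_force: [-0.7, 1.4, -0.1]
grip_width: 0.483
grasp_force: 0.0
```

```bash
cat >> h.py <<'E'
def go(target,cmd=None):
    s=monitor.state();r=R.from_quat(s["tool_rot"])
    p=s["eef_pos"] if cmd is None else cmd
    x=r.as_matrix()[:,0]
    print("t",s["t"],"pos",s["eef_pos"].round(1),"F",s["ft_force"].round(1),"w",s["grip_width"],"xang",np.degrees(np.arctan2(x[1],x[0])).round(1),"slide",(r.inv().apply(np.array(target)-p)/25).round(3))
E
python3 -c "
from h import *
go([400,195,160])"
```

```text
t 0.725 pos [200.  367.  181.1] F [-0.7  1.4 -0.1] w 0.48343612676620057 xang 169.6 slide [-9.115 -5.314  0.85 ]
```

Request:
send_rows(
  deltas=[
    {"slide":[-1.82,-1.06,0.1],"twist":0,"claw":0},
    {"slide":[-3.64,-2.12,0.3],"twist":0,"claw":0},
    {"slide":[-5.46,-3.2,0.5],"twist":0,"claw":0},
    {"slide":[-7.3,-4.25,0.7],"twist":0,"claw":0},
    {"slide":[-9.1,-5.3,0.85],"twist":0,"claw":0},
  ],
)

```text
t: 1.35
eef_pos: [402.0, 198.6, 159.7]
tool_rot: [0.09, 0.996, 0.0, 0.0]
ft_force: [0.2, 0.9, 0.3]
grip_width: 0.003
grasp_force: 0.0
```

Request:
send_rows(
  deltas=[
    {"slide":[0,0,0],"twist":0,"claw":0},
    {"slide":[0,0,0],"twist":0,"claw":0},
    {"slide":[0,0,0],"twist":0,"claw":0},
  ],
)

```text
t: 1.72
eef_pos: [399.5, 199.9, 160.0]
tool_rot: [0.089, 0.996, 0.0, -0.0]
ft_force: [1.0, -0.2, -0.4]
grip_width: 0.004
grasp_force: 0.0
```

Run:
```python
from h import *
go([491,214.6,85])
s=monitor.state();im=capture("wrist");cv2.imwrite("pics/w1.png",im)
for c,l in keys(im,300).items():
    for p,a,w in l: print(c,p,a,w,plane("wrist",p,61,s).round(1))
```

```text
t 1.725 pos [399.5 199.9 160. ] F [ 1.  -0.2 -0.4] w 0.003506558942739011 xang 169.8 slide [-3.5    1.223  2.998]
yellow [285.5 208.5] 723.5 [29. 29.] [[434.6 224.   61. ]]
blue [235. 209.] 633.5 [28. 28.] [[425.5 170.2  61. ]]
blue [222.6 121.2] 360.5 [11. 35.] [[331.2 175.9  61. ]]
```

View pics/w1.png

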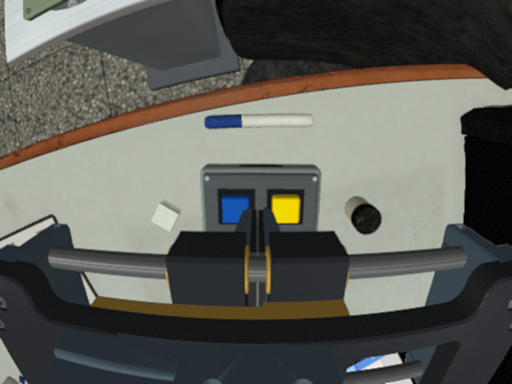

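The wrist view shows the blue key at (235,209) and yellow at (285,208). Both agree with the top view to 2 mm, and red and green are hidden behind the fingers. Next I move over red.

Request:
send_rows(
  deltas=[
    {"slide":[-1.8,0.6,0.5],"twist":0,"claw":0},
    {"slide":[-3.46,1.22,1.5],"twist":0,"claw":0},
    {"slide":[-3.46,1.22,3.2],"twist":0,"claw":0},
    {"slide":[-3.46,1.22,3.4],"twist":0,"claw":0},
    {"slide":[-3.46,1.22,3.4],"twist":0,"claw":0},
  ],
)

```text
t: 2.4
eef_pos: [490.6, 214.1, 75.8]
tool_rot: [0.089, 0.996, 0.0, 0.0]
ft_force: [-0.9, -0.2, 0.0]
grip_width: 0.003
grasp_force: 0.0
```

Run:
```python
from h import *
go([490,214.3,52])
im=capture("scene")[150:310,110:300];cv2.imwrite("pics/s1.png",cv2.resize(im,None,fx=4,fy=4)[:600])
```

```text
t 2.4 pos [490.6 214.1  75.8] F [-0.9 -0.2  0. ] w 0.0030161200927279835 xang 169.8 slide [0.024 0.002 0.952]
```

View pics/s1.png

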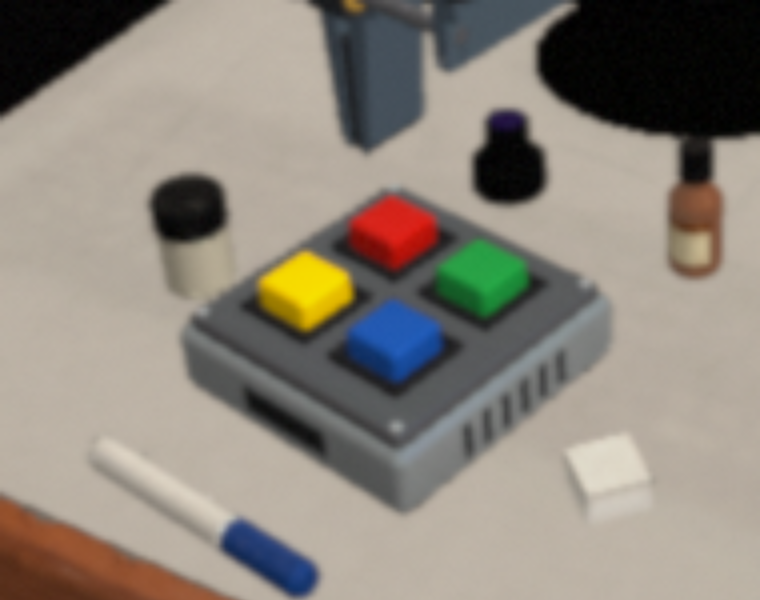

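The fingertip, at about full-frame (202,187), looks higher or further back than expected above the red key (208,205). I'll check this by projection before pressing.

```bash
cat >> h.py <<'E'
def proj(n,P):
    m=camera_model(n);K=m["camera_matrix"];c=R.from_quat(m["attitude"]).inv().apply(np.atleast_2d(P)-m["origin"])
    c=c*[1,-1,-1];return (c[:,:2]/c[:,2:]*K[0,0]+K[:2,2]).round(1)
E
python3 - <<'E'
from h import *
s=monitor.state();p=s["eef_pos"]
print("tcp",proj("scene",p),proj("top",p),"keytop",proj("scene",[[490,214.5,61],[426,170.5,61]]))
r=R.from_quat(s["tool_rot"])
print("fingertip corners",proj("scene",p+r.apply([[16,13,0],[16,-13,0],[-16,13,0],[-16,-13,0]])))
print(plane("scene",[[202,187]],75.8))
im=capture("top");cv2.imwrite("pics/t2.png",cv2.resize(im[150:290,150:310],None,fx=4,fy=4,interpolation=cv2.INTER_CUBIC))
E
```

```text
tcp [[206.9 197.6]] [[224.7 206.9]] keytop [[207.1 204.9]
 [207.4 231.9]]
fingertip corners [[195.5 199.1]
 [205.8 204.4]
 [208.  191.1]
 [218.2 196.1]]
[[516.40577857 242.55293415  75.8       ]]
```

View pics/t2.png

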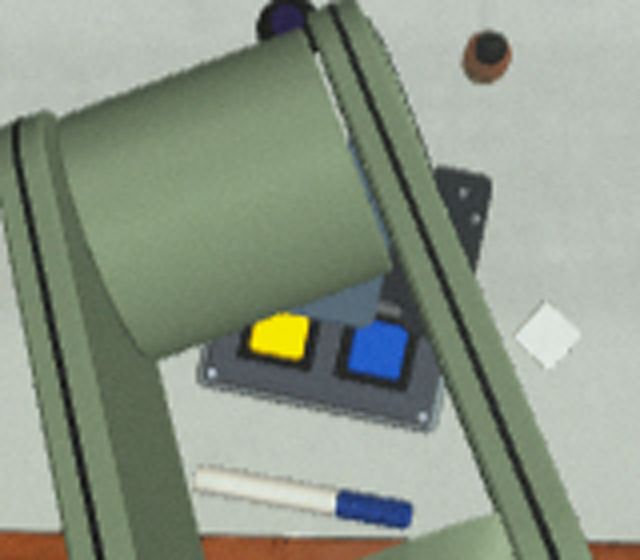

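The fingertip sits about 17 px higher in the scene view than the TCP reading implies. I'll come down in small steps, watch the force, and check again from the scene camera.

Request:
send_rows(
  deltas=[
    {"slide":[0.02,0,0.2],"twist":0,"claw":0},
    {"slide":[0.02,0,0.4],"twist":0,"claw":0},
    {"slide":[0.02,0,0.5],"twist":0,"claw":0},
  ],
)

```text
t: 2.88
eef_pos: [490.1, 213.4, 62.4]
tool_rot: [0.09, 0.996, 0.0, -0.0]
ft_force: [0.1, -0.0, 1.0]
grip_width: 0.005
grasp_force: 0.0
```

Run:
```python
from h import *
go([490,214.3,52])
s=monitor.state();p=s["eef_pos"];r=R.from_quat(s["tool_rot"])
for h in(0,10,20,30,40):print(h,proj("scene",p+[0,0,h]+r.apply([[16,13,0],[16,-13,0],[-16,-13,0]])).tolist())
im=capture("scene")[150:290,130:290];cv2.imwrite("pics/s2.png",cv2.resize(im,None,fx=4,fy=4))
```

```text
t 2.875 pos [490.1 213.4  62.4] F [ 0.1 -0.   1. ] w 0.0049820726601234365 xang 169.7 slide [0.012 0.033 0.414]
0 [[196.3, 205.9], [206.5, 211.2], [218.8, 202.9]]
10 [[195.8, 201.4], [206.1, 206.7], [218.4, 198.4]]
20 [[195.3, 196.9], [205.6, 202.1], [218.1, 193.9]]
30 [[194.7, 192.3], [205.1, 197.5], [217.7, 189.4]]
40 [[194.2, 187.7], [204.7, 192.8], [217.3, 184.7]]
```

View pics/s2.png

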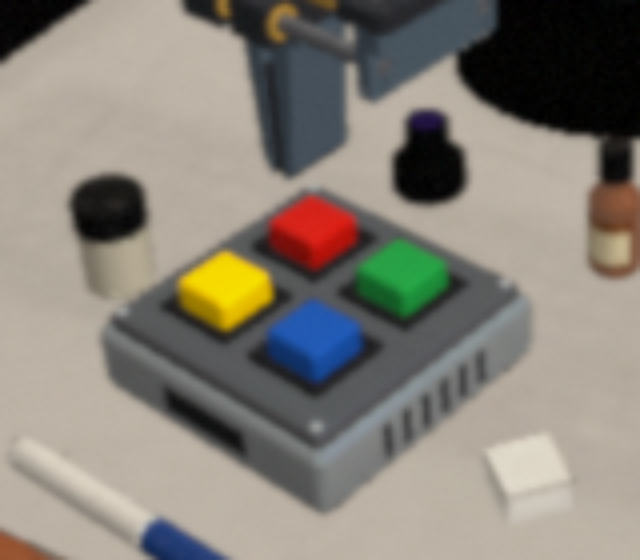

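Request:
send_rows(
  deltas=[
    {"slide":[0,0.03,0.12],"twist":0,"claw":0},
    {"slide":[0,0.03,0.24],"twist":0,"claw":0},
  ],
)

```text
t: 3.18
eef_pos: [490.5, 214.3, 56.3]
tool_rot: [0.09, 0.996, 0.0, 0.0]
ft_force: [0.0, 0.3, -0.2]
grip_width: 0.0
grasp_force: 0.0
```

There's no contact at a reported 56 mm, which confirms the real fingertips end above the reported TCP. I'll keep going down by force.

Request:
send_rows(
  deltas=[
    {"slide":[0,0,0.25],"twist":0,"claw":0},
    {"slide":[0,0,0.5],"twist":0,"claw":0},
    {"slide":[0,0,0.6],"twist":0,"claw":0},
    {"slide":[0,0,0.6],"twist":0,"claw":0},
  ],
)

```text
t: 3.68
eef_pos: [490.3, 214.2, 41.2]
tool_rot: [0.09, 0.996, -0.0, -0.0]
ft_force: [-0.0, 0.3, -0.2]
grip_width: 0.007
grasp_force: 0.0
```

Run:
```python
from h import *
go([490,214.3,26])
im=capture("scene")[150:290,130:290];cv2.imwrite("pics/s3.png",cv2.resize(im,None,fx=4,fy=4))
```

```text
t 3.675 pos [490.3 214.2  41.2] F [-0.   0.3 -0.2] w 0.006840616417452149 xang 169.7 slide [0.013 0.002 0.608]
```

View pics/s3.png

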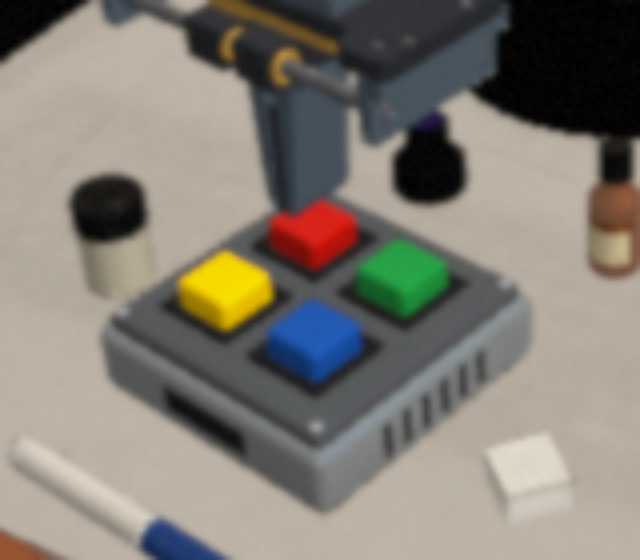

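The tip is right above the red key: its near corner at crop (292,213) overlaps the cap's back-left. About 15 mm remains.

Request:
send_rows(
  deltas=[
    {"slide":[0,0,0.2],"twist":0,"claw":0},
    {"slide":[0,0,0.4],"twist":0,"claw":0},
    {"slide":[0,0,0.4],"twist":0,"claw":0},
  ],
)

```text
t: 4.1
eef_pos: [490.0, 214.1, 31.0]
tool_rot: [0.09, 0.996, -0.0, -0.001]
ft_force: [-0.6, -0.5, 0.1]
grip_width: 0.005
grasp_force: 0.0
```

Request:
send_rows(
  deltas=[
    {"slide":[0,0,0.08],"twist":0,"claw":0},
    {"slide":[0,0,0.16],"twist":0,"claw":0},
  ],
)

```text
t: 4.35
eef_pos: [490.6, 214.3, 27.7]
tool_rot: [0.09, 0.996, 0.0, 0.0]
ft_force: [-0.5, 0.7, 3.7]
grip_width: 0.008
grasp_force: 1.5
```

Request:
send_rows(
  deltas=[
    {"slide":[0,0,0.08],"twist":0,"claw":0},
    {"slide":[0,0,0.16],"twist":0,"claw":0},
  ],
)

```text
t: 4.6
eef_pos: [490.6, 214.3, 23.7]
tool_rot: [0.09, 0.996, 0.0, 0.0]
ft_force: [-0.6, -0.6, 3.1]
grip_width: 0.005
grasp_force: 1.5
```

Request:
send_rows(
  deltas=[
    {"slide":[0,0,0.06],"twist":0,"claw":0},
    {"slide":[0,0,0.12],"twist":0,"claw":0},
  ],
)

```text
t: 4.85
eef_pos: [490.6, 214.3, 20.5]
tool_rot: [0.09, 0.996, 0.0, 0.0]
ft_force: [-0.7, -0.1, 10.4]
grip_width: 0.007
grasp_force: 5.8
```

Request:
send_rows(
  deltas=[
    {"slide":[0,0,0.05],"twist":0,"claw":0},
    {"slide":[0,0,0.05],"twist":0,"claw":0},
  ],
)

```text
t: 5.1
eef_pos: [490.7, 214.3, 20.5]
tool_rot: [0.09, 0.996, 0.0, 0.0]
ft_force: [-2.3, -0.6, 11.1]
grip_width: 0.006
grasp_force: 5.8
```

Request:
send_rows(
  deltas=[
    {"slide":[0,0,-0.5],"twist":0,"claw":0},
    {"slide":[0,0,-1.5],"twist":0,"claw":0},
    {"slide":[0,0,-1.5],"twist":0,"claw":0},
  ],
)

```text
t: 5.48
eef_pos: [491.9, 214.8, 58.3]
tool_rot: [0.09, 0.996, 0.001, 0.002]
ft_force: [-0.0, 1.2, -0.5]
grip_width: 0.004
grasp_force: 0.0
```

Run:
```python
from h import *
go([436,224,45])
im=capture("scene");print({c:[(p,a) for p,a,w in l] for c,l in keys(im,150).items()})
```

```text
t 5.475 pos [491.9 214.8  58.3] F [-0.   1.2 -0.5] w 0.004272564953267947 xang 169.7 slide [ 2.268 -0.04   0.524]
{'red': [(array([488.7, 338.7]), 161.5), (array([208.2, 209.3]), 213.0)], 'yellow': [(array([185.9, 222.3]), 255.0)], 'blue': [(array([177. , 289.2]), 163.0), (array([208.2, 234.7]), 312.5), (array([316.5, 137.9]), 502.0)], 'green': [(array([230., 219.]), 266.0)]}
```

Red is in: the force rose to 11 N at a hard stop, after 8 mm of travel. Yellow is next.

Request:
send_rows(
  deltas=[
    {"slide":[1.1,0,0],"twist":0,"claw":0},
    {"slide":[2.2,-0.02,0],"twist":0,"claw":0},
    {"slide":[2.2,-0.02,0.4],"twist":0,"claw":0},
    {"slide":[2.2,-0.02,0.8],"twist":0,"claw":0},
    {"slide":[2.2,-0.02,0.95],"twist":0,"claw":0},
  ],
)

```text
t: 6.15
eef_pos: [436.5, 223.3, 31.7]
tool_rot: [0.09, 0.996, -0.0, -0.001]
ft_force: [-0.1, -0.1, -0.2]
grip_width: 0.007
grasp_force: 0.0
```

Run:
```python
from h import *
go([436,224,21])
im=capture("scene")[150:290,130:290];cv2.imwrite("pics/s4.png",cv2.resize(im,None,fx=4,fy=4))
```

```text
t 6.15 pos [436.5 223.3  31.7] F [-0.1 -0.1 -0.2] w 0.007280970799334118 xang 169.7 slide [0.025 0.025 0.427]
```

View pics/s4.png

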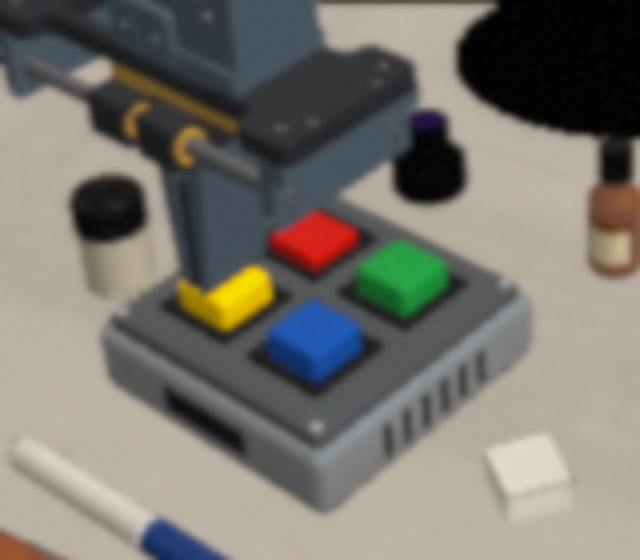

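The red cap is visibly sunk at crop (315,240), and the finger is over yellow at (210,285). Pressing now.

Request:
send_rows(
  deltas=[
    {"slide":[0.02,0.02,0.1],"twist":0,"claw":0},
    {"slide":[0.02,0.02,0.2],"twist":0,"claw":0},
    {"slide":[0.02,0.02,0.3],"twist":0,"claw":0},
    {"slide":[0.02,0.02,0.4],"twist":0,"claw":0},
  ],
)

```text
t: 6.7
eef_pos: [436.3, 224.3, 23.3]
tool_rot: [0.09, 0.996, 0.0, 0.001]
ft_force: [-0.1, -1.2, 3.8]
grip_width: 0.004
grasp_force: 1.6
```

Request:
send_rows(
  deltas=[
    {"slide":[0,0,0.05],"twist":0,"claw":0},
    {"slide":[0,0,0.1],"twist":0,"claw":0},
    {"slide":[0,0,0.1],"twist":0,"claw":0},
  ],
)

```text
t: 7.08
eef_pos: [436.3, 224.3, 20.6]
tool_rot: [0.09, 0.996, 0.0, 0.0]
ft_force: [1.5, -0.3, 2.0]
grip_width: 0.004
grasp_force: 1.0
```

Request:
send_rows(
  deltas=[
    {"slide":[0,0,0.05],"twist":0,"claw":0},
    {"slide":[0,0,0.08],"twist":0,"claw":0},
    {"slide":[0,0,0.08],"twist":0,"claw":0},
  ],
)

```text
t: 7.45
eef_pos: [436.3, 224.3, 20.4]
tool_rot: [0.09, 0.996, 0.0, 0.001]
ft_force: [-2.5, -2.5, 16.9]
grip_width: 0.006
grasp_force: 8.8
```

Yellow is at its stop. Blue is next.

Request:
send_rows(
  deltas=[
    {"slide":[0,0,-0.7],"twist":0,"claw":0},
    {"slide":[0,0,-1.5],"twist":0,"claw":0},
    {"slide":[0,-1.1,-1.5],"twist":0,"claw":0},
    {"slide":[0,-2.18,-1.5],"twist":0,"claw":0},
    {"slide":[0,-2.18,-1.0],"twist":0,"claw":0},
  ],
)

```text
t: 8.07
eef_pos: [425.6, 169.7, 43.4]
tool_rot: [0.091, 0.996, 0.0, -0.0]
ft_force: [0.3, 0.7, 0.3]
grip_width: 0.004
grasp_force: 0.0
```

Request:
send_rows(
  deltas=[
    {"slide":[0,0,0.3],"twist":0,"claw":0},
    {"slide":[0,0,0.45],"twist":0,"claw":0},
    {"slide":[0,0,0.45],"twist":0,"claw":0},
  ],
)

```text
t: 8.45
eef_pos: [426.0, 171.0, 31.7]
tool_rot: [0.089, 0.996, -0.0, -0.0]
ft_force: [0.8, 0.2, 0.2]
grip_width: 0.005
grasp_force: 0.0
```

Run:
```python
from h import *
go([426.5,170.7,20])
im=capture("scene")[150:290,130:290];cv2.imwrite("pics/s5.png",cv2.resize(im,None,fx=4,fy=4))
```

```text
t 8.45 pos [426.  171.   31.7] F [0.8 0.2 0.2] w 0.0052488337108292805 xang 169.8 slide [-0.022 -0.009  0.468]
```

View pics/s5.png

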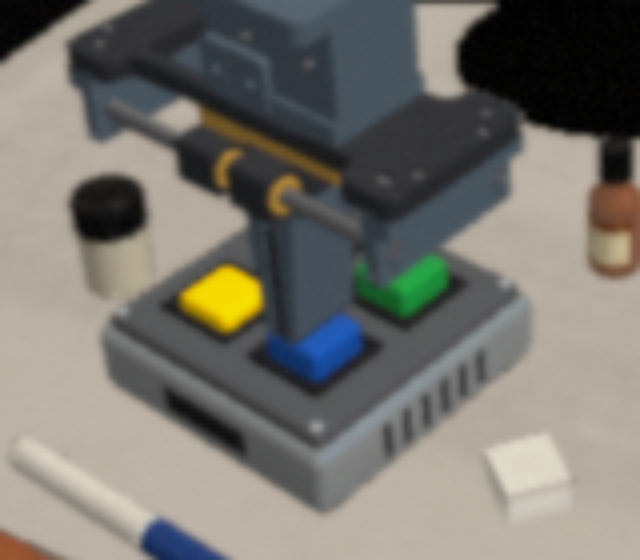

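The yellow cap is sunk at crop (225,298), and the finger is over blue at (310,335). Pressing now.

Request:
send_rows(
  deltas=[
    {"slide":[-0.02,0,0.1],"twist":0,"claw":0},
    {"slide":[-0.02,0,0.2],"twist":0,"claw":0},
    {"slide":[-0.02,0,0.3],"twist":0,"claw":0},
    {"slide":[-0.02,0,0.4],"twist":0,"claw":0},
    {"slide":[-0.02,0,0.48],"twist":0,"claw":0},
  ],
)

```text
t: 9.12
eef_pos: [427.0, 170.7, 20.4]
tool_rot: [0.09, 0.996, 0.0, 0.0]
ft_force: [-2.9, -0.4, 19.7]
grip_width: 0.006
grasp_force: 10.6
```

Request:
send_rows(
  deltas=[
    {"slide":[0,0,0.04],"twist":0,"claw":0},
    {"slide":[0,0,0.08],"twist":0,"claw":0},
    {"slide":[0,0,0.08],"twist":0,"claw":0},
  ],
)

```text
t: 9.5
eef_pos: [427.1, 170.8, 20.4]
tool_rot: [0.09, 0.996, 0.0, 0.001]
ft_force: [-5.3, 0.7, 22.2]
grip_width: 0.0
grasp_force: 10.9
```

Request:
send_rows(
  deltas=[
    {"slide":[0,0,-1],"twist":0,"claw":0},
    {"slide":[0,0,-2.5],"twist":0,"claw":0},
    {"slide":[0,0,-4],"twist":0,"claw":0},
    {"slide":[1.5,0,-5],"twist":0,"claw":0},
    {"slide":[3,0,-5],"twist":0,"claw":0},
  ],
)

```text
t: 10.12
eef_pos: [353.1, 184.2, 144.6]
tool_rot: [0.09, 0.996, 0.001, 0.001]
ft_force: [-0.5, -0.2, -1.1]
grip_width: 0.008
grasp_force: 0.0
```

Request:
send_rows(
  deltas=[
    {"slide":[0,0,0],"twist":0,"claw":0},
    {"slide":[0,0,0],"twist":0,"claw":0},
  ],
)

```text
t: 10.38
eef_pos: [353.3, 183.8, 143.1]
tool_rot: [0.089, 0.996, -0.0, 0.0]
ft_force: [-0.1, 0.3, -0.5]
grip_width: 0.007
grasp_force: 0.0
```

Run:
```python
from h import *
go([350,180,150])
s=monitor.state();w=capture("wrist");im=capture("scene");a=cv2.resize(im[130:310,110:300],(400,379));cv2.imwrite("pics/f.png",np.hstack([a,w[:379,56:456]]))
print({c:[(p,a) for p,a,w in l] for c,l in keys(im,150).items()})
```

```text
t 10.375 pos [353.3 183.8 143.1] F [-0.1  0.3 -0.5] w 0.007100418694502946 xang 169.7 slide [ 0.101 -0.171 -0.278]
{'red': [(array([488.6, 338.9]), 156.5), (array([208.2, 209.6]), 212.0)], 'yellow': [(array([186.3, 223.8]), 198.5)], 'blue': [(array([177. , 289.2]), 164.5), (array([208.5, 236.5]), 252.0), (array([312., 138.]), 529.0)], 'green': [(array([230., 219.]), 267.0)]}
```

View pics/f.png

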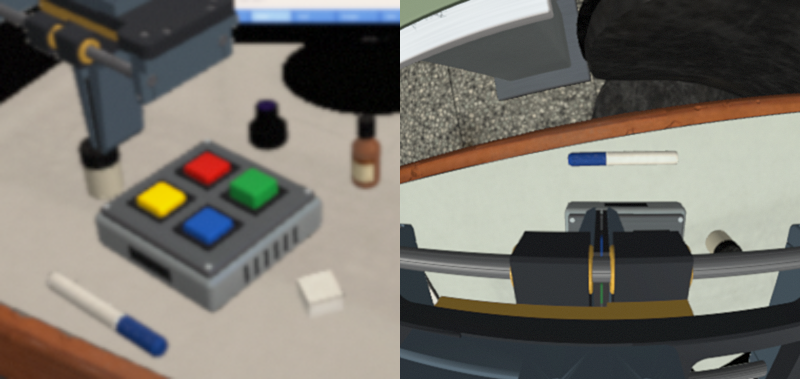

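Red, yellow and blue are all sunk, each blob about 58 px smaller. Green is unchanged at 267 px, and the bystanders in view haven't moved.

```bash
python3 -c "
from station import arm
print(arm.close_job())"
```

```text
the job is handed in; nothing more can be done
None
```

The red, yellow and blue keys were pushed fully in, in that order; the green key was left out, nothing else was touched, and the job was handed in at about 10.5 s.

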